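Close the terminal box of the chuck test rig

ROBOT

A 7-joint arm with a two-finger parallel gripper is mounted at the origin on a cart in front of the work surface, level with it; the furniture and walls round the work are solid. World frame = base frame: x ahead of the robot, y to its left, z up, the work surface at z = 0. Lengths are in m, angles in rad, forces in N, time in s.
With the tool pointing down it reaches from about 0.4 to 0.875 m from the base axis. Payload 6.5 kg.
Tool frame: the origin (TCP) lies on the centre line of the jaws, within the pads' length; the fingertips stand 19 mm ahead of it and the grasp point (between the pads) is the TCP; z points along the fingers, y is the line along which they close (so a half turn about z gives the same grasp; the last joint's range is limited). The gripper opens to 88 mm and grips with 3 to 60 N. Pads are 18 mm wide; open, the fingers measure 123 mm over their backs; the gripper's body (75 mm by 187 mm) begins 45 mm behind the grasp point.
Start: joints at [-1.307, 0.536, -0.004, 1.538, 0.003, 1.067, -0.071], TCP at [0.21, 0.615, 0.258] pointing down, gripper open.
Joint ranges: [-2.7, 2.7], [-0.37, 2.16], [-1.27, 1.26], [0.24, 2.4], [-1.31, 4.45], [0.19, 1.91], [-2.76, 2.76]. Speed limits (rad/s): [2.39, 2.39, 3.14, 3.14, 3.14, 3.14, 3.14].

INTERFACE

Orientations are given as a 3x3 rotation matrix whose columns are the frame's x, y, z axes.
In Python, from rig import r, eyes gives the robot as it stands. The module is installed in compiled form; this text tells all that it offers.
- The arm moves only by the shell command python3 -m handwheel 'ROWS' [OPENING] [FORCE]. ROWS is a JSON object of lists of equal length, an entry for each row: "delta_pos": the shift along the tool's x, y, z in m, a list of three; "twist": the turn, a rotation vector about the tool's x, y, z in rad, a list of three. A call has 1 to 10 rows; each row shifts and turns the commanded pose from where the row before left it, along the tool's axes as they then stand; what a row does not reach is not made up. A row lasts 1/8 s, in which the tool goes at most 62.5 mm and 10.7 degrees, less where a joint would pass 70% of its speed; a pose out of reach is approached as far as the arm can. A call with a gripper value outside its range is refused whole. OPENING is the closure in counts, from 0 (fully open) to 255 (shut), set as the call begins (- or left out, the last holds). The fingers move at their own pace and stop on an object; FORCE is the grip in N (left out, the last holds). Time passes only in rows, so rows that do not move let the fingers close. It gives the time, the measured TCP pose, the force, the opening and the grip force at its end, in the units of the state.
- r.sense(): the state, without advancing time (a new reading comes with each control period).
- eyes.read_camera(name): name is "scene" or "top" or "wrist"; returns the picture (384x512x3 uint8, red, green, blue); there is no depth.
- eyes.camera_params(name): a dict with "camera_matrix" (3x3 intrinsics, pixels), "k1" (the pictures are not rectified: a ray, as slopes to the right and down, at radius r is drawn at 1 + k1 r^2 times it, then the intrinsics apply), "view" (4x4, takes a point from world to camera coordinates). Camera axes: x right, y up, looking along -z (the intrinsics and any distortion apply to the point x, -y, -z); pixel columns grow to the right and rows downward; lengths in m; the calibration is good to about 2 mm. A picture is of the moment at which its call begins: read the wrist's pose just before it. camera_params takes no time and is no camera call; for the wrist camera it gives the pose at the moment of the call.
- r.close_job(): hands the job in; it is judged then, once.
The state is a dict: "time": time; "joint_pos": joint angles; "joint_vel": joint speeds; "joint_efforts": joint torques, N m; "eef_pos": TCP position; "tcp_rot": TCP orientation; "ft_force": force on the tool from outside, world axes, zero at the start; "torque": the same for the moment, N m; "opening": finger opening in m; "finger_force": force on a finger pad.
Only numpy, scipy, OpenCV 4.12 (cv2) and the standard library are available. Lean on these libraries where they do the work, as an engineer would, in place of code of your own. Each camera call takes 0.05 s, during which the arm holds its last target. There are 200 camera calls.

TASK

Close the sloping grey terminal box with its aluminium cover plate: take the plate by its black handle, hook its plain edge (the one away from the dark louvres) under the steel keeper strip at the low end of the box, holding the plate a little steeper than the box, then lower the other edge until the plate lies fully home and flat in the opening. Then turn the red catch fully round over the plate to lock it. Leave the caliper and the small bearing where they are.

Things in the scene. Friction and masses are not known exactly. Their poses are not given: they have to be found in the camera images.
- seat (a point): Middle of the opening of the grey terminal box, in the plane on which the plate's underside rests; 77 mm above the bench. Axes of the box's face: z out of the face (leaning 25 deg from vertical), x level, y down the 25 deg slope, from the red catch (-y, high end) to the steel keeper strip (+y, low end). The opening is 89 mm (x) by 120 mm (y). The box is fixed, 101 x 157 x 52 mm, on a steel stand.
- keeper_edge (a point): Middle of the lower free edge of the steel keeper strip: 46 mm from seat in its +y, 7 mm in its z; axes as seat. The strip is 3 mm thick (screw heads 2.4 mm more) and reaches 14 mm over the opening from the wall at its low end, so the 116 mm plate cannot go in flat. The pocket under it is open towards the inside, so that a steeper plate can dip at least 14 mm below the seat plane.
- housing: The terminal box; origin and axes as seat. Side walls and the deck with the catch (y = -60 to -90 mm) stand 5 mm above the seat plane, level with the top of the seated plate; the low end wall is at y = 60 to 67 mm. The plate rests on 8 mm wide ledges on both long sides (y = -60 to 30 mm) and a 5 mm one at y = -60 mm. What is inside stays 14 mm or more below the seat plane.
- cover_grip (a point): Centre of the bar of the black bow handle in the middle of the plate. The bar runs along the plate's x: 60 mm long, 12 mm thick (across y, take it so), 12 mm high, its centre 30 mm above the plate's top face, 35 mm above its underside. Its two legs (10 x 12 mm) stand 50 mm apart. Axes: z out of the handle side, y from the end with dark louvres (-y) to the plain edge (+y).
- cover_edge (a point): Middle of the plate's plain edge, which goes under the keeper strip: 58 mm from the plate's centre in its +y, half-way through its 5 mm thickness. Axes as the plate.
- cover: The aluminium cover plate, 84 (x) x 116 (y) x 5 mm, 0.15 to 0.31 kg, loose; at the start it lies flat on the bench, handle up, in the 150 mm wide gap between two 141 mm high steel chuck bodies, plain edge towards the robot. Origin at the centre of its underside, 35 mm below cover_grip; axes as cover_grip. Seated, its axes agree with those of seat.
- catch_grip (a point): On the axis of the catch (square to the box's face): 74 mm from seat in its -y, 30 mm in its z, that is 25 mm above the deck. Here its red wing is held: 10 mm thick, 36 mm long, 5 to 31 mm above the deck. In line with the wing a 10 mm wide steel tab, 2 to 5 mm above the deck, reaches 24 mm from the axis. The point's z is the axis, its x points along wing and tab.
- catch (a joint): Turn of the catch (rad): at 0 (open) its tab points to seat's +x, at 1.57 (its stop, locked) to seat's +y, over the plate. It locks anticlockwise as seen from above, with about 0.04 N m of friction, and stays where it is left. It starts between 0 and 0.2.
- caliper: Digital caliper lying behind the work, 64 x 235 x 15 mm; leave it.
- bearing_2: Small ball bearing lying behind the work, left of the box, 47 mm across, 14 mm high; leave it.

How it is judged:
By the outcome, as a careful person would: the job done as asked, in the order asked, and still so for the second after the job is handed in, with the robot touching nothing.
It also fails if it takes over 51 s, if anything falls off the work surface, if the arm or the gripper's body presses on something with over 40 N, if the wrist force passes 120 N, or if a joint passes its speed limit or range.

## Working session

There is one attempt and no reset: what is moved stays moved. The work goes in short steps, Python scripts to look and compute and a shell command to move; the robot and the scene stay as the last step left them, time stands still between calls to the robot, and variables do not carry over. Pictures are saved under pics/ and viewed, at most 10 in all, crops included, and the job is handed in when it is done.

```bash
mkdir -p pics; cat > h.py <<'E'
import numpy as np, cv2
from rig import r, eyes
def snap(name,f):
    p=eyes.camera_params(name); im=eyes.read_camera(name); cv2.imwrite('pics/'+f,im[:,:,::-1]); np.savez('pics/'+f+'.npz',K=p['camera_matrix'],k1=p['k1'],V=p['view'],im=im); return im,p
def ray(p,uv):
    K=np.array(p['camera_matrix']);V=np.array(p['view']);k=float(p['k1'])
    d=np.array([(uv[0]-K[0,2])/K[0,0],(uv[1]-K[1,2])/K[1,1]]);s=d.copy()
    for _ in range(30): s=d/(1+k*(s@s))
    c=np.array([s[0],-s[1],-1.]);R=V[:3,:3]
    o=-R.T@V[:3,3];v=R.T@c
    return o,v/np.linalg.norm(v)
def onz(p,uv,z):
    o,v=ray(p,uv);return o+v*(z-o[2])/v[2]
def proj(p,X):
    K=np.array(p['camera_matrix']);V=np.array(p['view']);k=float(p['k1'])
    c=V[:3,:3]@np.array(X)+V[:3,3];s=np.array([c[0],-c[1]])/-c[2];s=s*(1+k*(s@s))
    return np.array([K[0,0]*s[0]+K[0,2],K[1,1]*s[1]+K[1,2]])
E
python3 - <<'E'
from h import *
ims=[]
for n in ("scene","top","wrist"):
    im,p=snap(n,n+'0.png'); V=np.array(p['view']); print(n,-V[:3,:3].T@V[:3,3],p['camera_matrix'],p['k1'])
s=r.sense();print(s)
E
```

```text
scene [-0.03799963 -0.51763421  0.67842518] [[406.97348828   0.         250.73448462]
 [  0.         406.97348828 191.92484401]
 [  0.           0.           1.        ]] 0.028836894728184095
top [ 0.4863273  -0.07708164  1.18707952] [[452.33064782   0.         256.14550732]
 [  0.         452.33064782 192.6654503 ]
 [  0.           0.           1.        ]] -0.04727192843156732
wrist [0.14585128 0.63659417 0.38444501] [[278.58790502   0.         258.73785811]
 [  0.         278.58790502 193.02286499]
 [  0.           0.           1.        ]] -0.06944661602090556
{'time': 0.15, 'joint_pos': array([-1.30722967,  0.53699478, -0.00439658,  1.53860692,  0.0025799 ,
        1.06730379, -0.07119943]), 'joint_vel': array([-0.00033307, -0.00137175, -0.00107284, -0.00246343, -0.00053478,
        0.00054104, -0.00185923]), 'joint_efforts': array([ 1.61633096e-03, -5.71331799e+01,  9.91823226e-01, -2.51828367e+01,
       -5.61874837e-02,  1.52056105e-02,  7.10918266e-05]), 'eef_pos': array([0.21036752, 0.61455893, 0.25705432]), 'tcp_rot': array([[-9.46126385e-01,  3.23797402e-01, -3.25493952e-04],
       [ 3.23797550e-01,  9.46125543e-01, -1.26604831e-03],
       [-1.01985012e-04, -1.30323586e-03, -9.99999146e-01]]), 'ft_force': array([-0.05381977,  0.03740622,  0.80757335]), 'torque': array([ 0.01738151,  0.00969003, -0.03116429]), 'finger_force': 0.0, 'opening': 0.08835567270276026}
```

View pics/scene0.png

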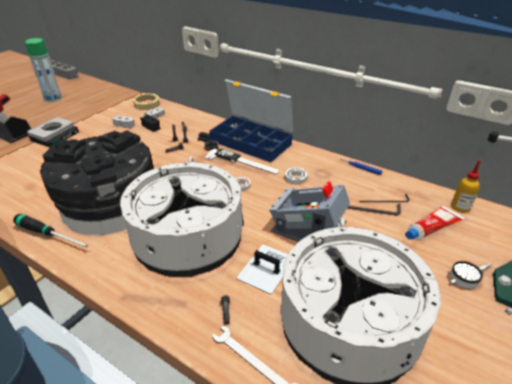

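View pics/top0.png

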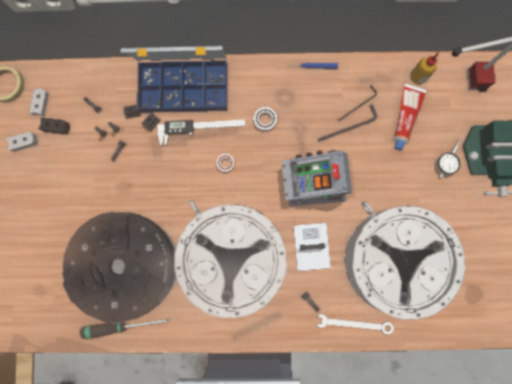

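```bash
python3 - <<'E'
import cv2,numpy as np
a=cv2.imread('pics/top0.png')[140:280,260:365];b=cv2.imread('pics/scene0.png')[170:300,230:360]
a=cv2.resize(a,None,fx=4,fy=4,interpolation=2);b=cv2.resize(b,(390,560)[:1]*2,interpolation=2)
b=cv2.copyMakeBorder(b,0,560-390,0,0,0)
cv2.imwrite('pics/c1.png',np.hstack([a,b[:, :370]]))
E
```

```text
(no output)
```

View pics/c1.png

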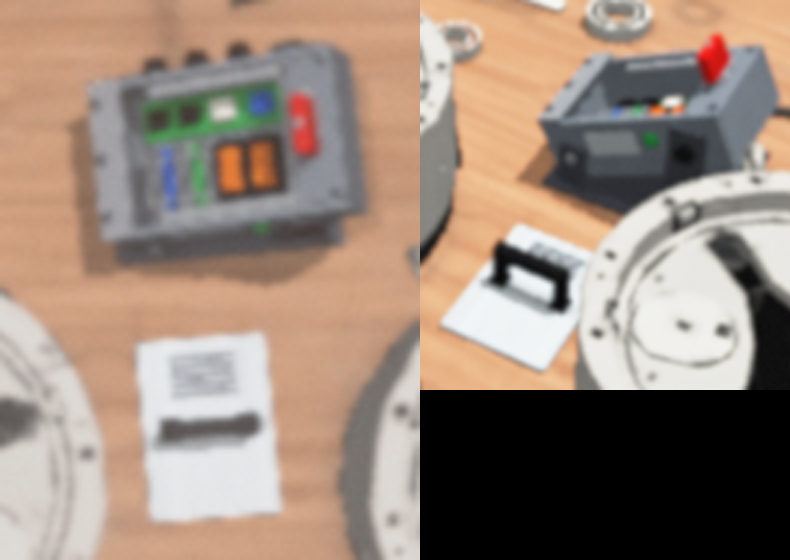

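```bash
python3 - <<'E'
from h import *
d=np.load('pics/top0.png.npz');p=dict(camera_matrix=d['K'],k1=d['k1'],view=d['V'])
for n,(u,v),z in [('plate c',(312.5,247),.005),('handle bar',(312.2,246.5),.035),('p TL',(137,344),.005),('p TR',(265,334),.005),('p BR',(281,513),.005),('p BL',(151,520),.005),
  ('box TL',(88,82),.055),('boxBL',(105,240),.055),('catch top',(302,125),.13),('boxTR',(352,45),.115),('boxBR',(350,210),.11)]:
    if n not in('plate c','handle bar'): u,v=u/4+260-.375,v/4+140-.375
    print(n,onz(p,(u,v),z).round(4))
d=np.load('pics/wrist0.png.npz');s=r.sense();V=d['V'];R=s['tcp_rot'];o=-V[:3,:3].T@V[:3,3]
print('cam in tool',R.T@(o-s['eef_pos']));print('cam axes in tool',(R.T@V[:3,:3].T).round(3))
E
```

```text
plate c [ 0.4857 -0.1996  0.005 ]
handle bar [ 0.487  -0.1957  0.035 ]
p TL [ 0.5417 -0.1525  0.005 ]
p TR [ 0.547  -0.2361  0.005 ]
p BR [ 0.4315 -0.2429  0.005 ]
p BL [ 0.4282 -0.1591  0.005 ]
box TL [ 0.706  -0.1221  0.055 ]
boxBL [ 0.6049 -0.1307  0.055 ]
catch top [ 0.6636 -0.245   0.13  ]
boxTR [ 0.7145 -0.2792  0.115 ]
boxBR [ 0.615  -0.2751  0.11  ]
cam in tool [ 0.06816248 -0.00020811 -0.12739749]
cam axes in tool [[ 0.001  0.964  0.264]
 [ 1.    -0.001 -0.   ]
 [ 0.     0.264 -0.964]]
```

```bash
python3 -m handwheel '{"delta_pos":[[0,0,-0.01],[0,0,-0.01],[0,0,-0.01],[0,0,-0.01],[0,0,-0.01],[0,0,-0.01],[0,0,-0.01]],"twist":[[0,0,0.169],[0,0,0.169],[0,0,0.169],[0,0,0.169],[0,0,0.169],[0,0,0.169],[0,0,0.169]]}' 0 20
python3 -m handwheel '{"delta_pos":[[-0.048,0.03,0],[-0.048,0.03,0],[-0.048,0.03,0],[-0.048,0.03,0],[-0.048,0.03,0],[-0.048,0.03,0],[-0.048,0.03,0],[-0.048,0.03,0],[-0.048,0.03,0]],"twist":[[0,0,0],[0,0,0],[0,0,0],[0,0,0],[0,0,0],[0,0,0],[0,0,0],[0,0,0],[0,0,0]]}'
python3 -m handwheel '{"delta_pos":[[-0.053,0.004,0],[-0.053,0.004,0],[-0.053,0.004,0],[-0.053,0.004,0],[-0.053,0.004,0],[-0.053,0.004,0],[-0.053,0.004,0],[0,0,0]],"twist":[[0,0,0],[0,0,0],[0,0,0],[0,0,0],[0,0,0],[0,0,0],[0,0,0],[0,0,0]]}'
python3 - <<'E'
from h import *
snap('wrist','w1.png')
E
```

```text
time: 1.02
eef_pos: [0.2104, 0.6148, 0.3277]
tcp_rot: [[-0.052, 0.999, -0.0], [0.999, 0.052, -0.001], [-0.001, -0.0, -1.0]]
ft_force: [0.1, 0.7, 0.3]
opening: 0.088
finger_force: 0.0
time: 2.15
eef_pos: [0.5058, 0.1978, 0.3277]
tcp_rot: [[-0.058, 0.998, -0.0], [0.998, 0.058, 0.0], [0.0, -0.0, -1.0]]
ft_force: [0.5, 0.3, 0.1]
opening: 0.0881
finger_force: 0.0
time: 3.15
eef_pos: [0.5536, -0.1746, 0.3278]
tcp_rot: [[-0.05, 0.999, -0.0], [0.999, 0.05, -0.003], [-0.003, -0.0, -1.0]]
ft_force: [0.4, 0.8, -0.4]
opening: 0.0884
finger_force: 0.0
```

View pics/w1.png

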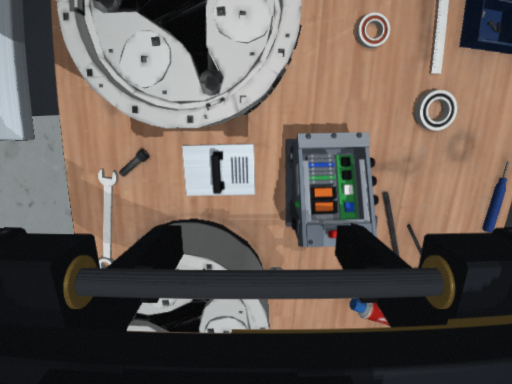

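```bash
python3 -m handwheel '{"delta_pos":[[-0.036,0.027,0.028],[-0.036,0.027,0.028],[-0.036,0.027,0.028],[0,0,0],[0,0,0]],"twist":[[0,0,0],[0,0,0],[0,0,0],[0,0,0],[0,0,0]]}'
python3 - <<'E'
from h import *
im,p=snap('wrist','w2.png')
cv2.imwrite('pics/w2c.png',cv2.resize(im[20:260,130:400][:,:,::-1],None,fx=2.5,fy=2.5,interpolation=2))
a=np.load('pics/w1.png.npz')['im'][135:205,175:265][:,:,::-1]
cv2.imwrite('pics/w1c.png',cv2.resize(a,None,fx=7,fy=7,interpolation=2))
E
```

```text
time: 3.82
eef_pos: [0.642, -0.2706, 0.2439]
tcp_rot: [[-0.06, 0.998, 0.0], [0.998, 0.06, 0.001], [0.001, 0.0, -1.0]]
ft_force: [0.2, 0.6, 0.2]
opening: 0.0883
finger_force: 0.0
```

View pics/w2c.png

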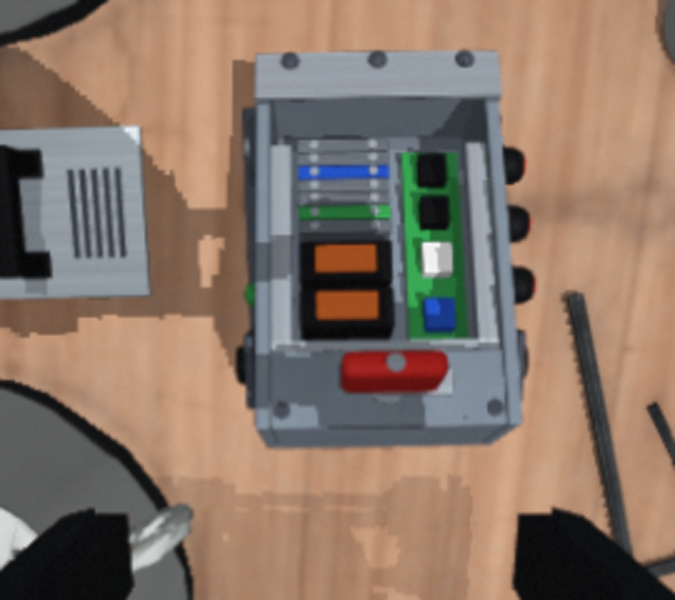

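```bash
cat > fit.py <<'E'
from h import *
from scipy.optimize import least_squares
from scipy.spatial.transform import Rotation as Ro
def load(f):
    d=np.load('pics/'+f+'.npz');return dict(camera_matrix=d['K'],k1=d['k1'],view=d['V']),d['im']
def seatR(yaw): 
    t=np.radians(25);z=Ro.from_euler('z',yaw).as_matrix()
    return z@np.array([[1,0,0],[0,np.cos(t),np.sin(t)],[0,-np.sin(t),np.cos(t)]])
E
python3 - <<'E'
from fit import *
p,im=load('w2.png')
P=[((264,430),(-50.5,-90,5)),((520,425),(50.5,-90,5)),((275,347),(-44.5,-60,5)),((497,343),(44.5,-60,5)),((257,98),(-50.5,46,10)),((499,95),(50.5,46,10)),((396,362),(0,-74,36))]
uv=np.array([a for a,_ in P])/2.5-.3+[130,20];X=np.array([b for _,b in P])/1e3
def f(q,full=0):
    R=seatR(q[2]);z=q[3] if len(q)>3 else .077
    return np.concatenate([proj(p,[q[0],q[1],z]+R@x)-u for x,u in zip(X,uv)])
for q0 in ([.66,-.2,.05],[.66,-.2,.05,.077]):
    s=least_squares(f,q0,loss='soft_l1');print(s.x.round(4));print(s.fun.reshape(-1,2).round(2).tolist())
q=least_squares(f,[.66,-.2,.05],loss='soft_l1').x; np.save('seat.npy',q)
o=cv2.resize(im[20:260,130:400][:,:,::-1],None,fx=2.5,fy=2.5,interpolation=2)
for L in ([(-50.5,-90,5),(50.5,-90,5),(50.5,67,5),(-50.5,67,5)],[(-44.5,-60,5),(44.5,-60,5),(44.5,46,5),(-44.5,46,5)],[(-50.5,46,10),(50.5,46,10),(50.5,67,10),(-50.5,67,10)]):
    c=np.array([(proj(p,[q[0],q[1],.077]+seatR(q[2])@(np.array(x)/1e3))-[130,20]+.3)*2.5 for x in L])
    cv2.polylines(o,[c.astype(int)],True,(0,0,255),1)
a=cv2.imread('pics/w1c.png'); a=cv2.resize(a,(420,327))
o=o[30:460,220:560]
H=np.zeros((430,760,3),np.uint8);H[:,:340]=o;H[:327,340:]=a
cv2.imwrite('pics/chk.png',H)
# plate in w1
p,im=load('w1.png')
hs=cv2.cvtColor(im,cv2.COLOR_RGB2HSV)
m=((hs[...,1]<70)&(hs[...,2]>120)).astype(np.uint8);mm=np.zeros_like(m);mm[138:203,176:264]=m[138:203,176:264]
mm=cv2.morphologyEx(mm,cv2.MORPH_CLOSE,np.ones((15,15)))
c=max(cv2.findContours(mm,0,1)[0],key=cv2.contourArea)[:,0]
w=np.array([onz(p,u,.005) for u in c])[:,:2].astype(np.float32)*1000
(cx,cy),(a1,a2),an=cv2.minAreaRect(w);print('plate',cx,cy,a1,a2,an)
b=((hs[...,2]<50)).astype(np.uint8);bb=np.zeros_like(b);bb[145:197,205:230]=b[145:197,205:230]
c=max(cv2.findContours(bb,0,1)[0],key=cv2.contourArea);print('dark rect',cv2.boundingRect(c))
E
```

```text
[ 0.6603 -0.1881  0.0794]
[[-3.67, -0.66], [1.53, -0.6], [-1.79, 1.51], [2.39, 1.52], [-1.0, -0.16], [1.17, -0.36], [0.06, 0.08]]
[ 0.6608 -0.1882  0.0816  0.072 ]
[[-2.55, -1.77], [0.71, -1.89], [-0.86, 0.96], [1.67, 0.81], [-0.23, 1.03], [0.3, 0.63], [0.09, -0.74]]
plate 488.3223876953125 -195.5640869140625 118.04434967041016 86.42167663574219 3.9063942432403564
dark rect (212, 152, 12, 41)
```

View pics/chk.png

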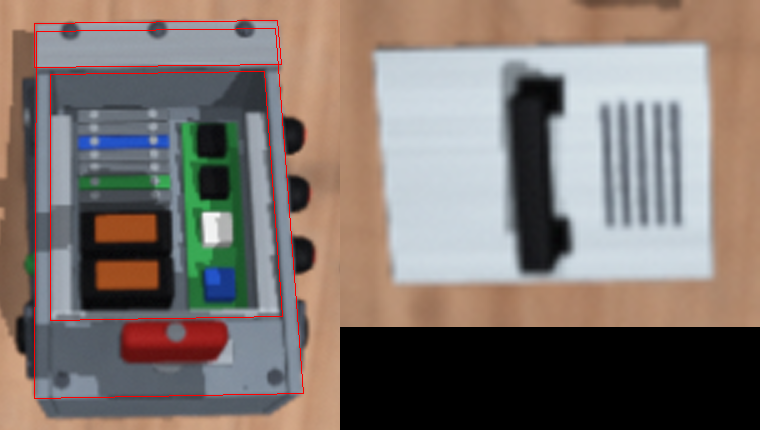

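```bash
python3 - <<'E'
from fit import *
p,im=load('w2.png');im=im[:,:,::-1]
f=lambda x,y,h:cv2.resize(im[y:y+h,x:x+50],None,fx=7,fy=7,interpolation=0)
o=np.vstack([np.hstack([f(224,34,40),f(300,34,40)]),np.hstack([f(224,155,44),f(300,155,44)])])
for i in range(0,100,10): o[::3,i*7]=(0,255,255)
for j in list(range(0,40,10))+[40+k for k in range(0,44,10)]: o[j*7,::3]=(0,255,255)
cv2.imwrite('pics/z.png',o)
E
```

```text
(no output)
```

View pics/z.png

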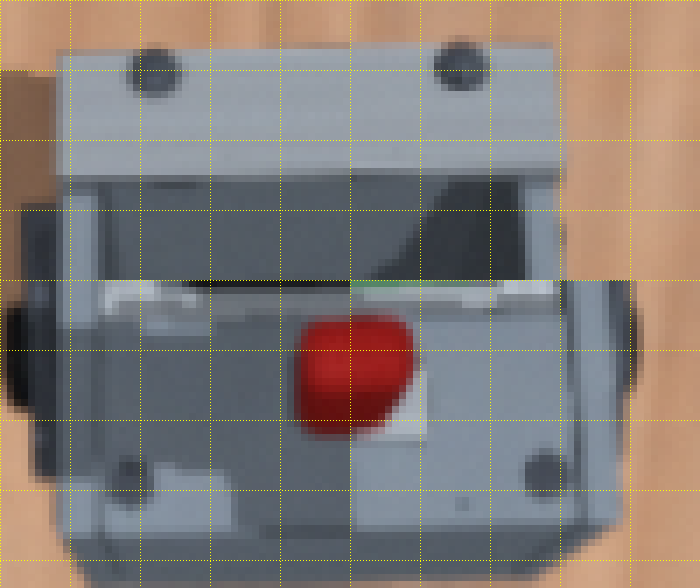

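```bash
python3 - <<'E'
from fit import *
p,im=load('w2.png')
P=[((232.1,191.1),(-50.5,-90,5)),((338.9,189.6),(50.5,-90,5)),((238.2,160.4),(-44.5,-60,5)),((332,159.7),(44.5,-60,5)),((232.1,59.3),(-50.5,46,10)),((330.4,58.8),(50.5,46,10)),((232.1,41.1),(-50.5,67,10)),((329,40.4),(50.5,67,10)),((288.6,165),(0,-74,36))]
uv=np.array([a for a,_ in P])-.5;X=np.array([b for _,b in P])/1e3
def f(q):
    t=np.radians(25) if len(q)<5 else q[4]
    R=Ro.from_euler('z',q[2]).as_matrix()@Ro.from_euler('x',-t).as_matrix();z=q[3] if len(q)>3 else .077
    return np.concatenate([proj(p,[q[0],q[1],z]+R@x)-u for x,u in zip(X,uv)])
for q0 in ([.66,-.2,.05],[.66,-.2,.05,.077],[.66,-.2,.05,.077,.43]):
    s=least_squares(f,q0,loss='soft_l1');print(s.x.round(4));print(s.fun.reshape(-1,2).round(2).tolist())
    if len(q0)==3: np.save('seat.npy',s.x)
# handle bar in w1 & w2
p,im=load('w1.png')
for v in range(152,194,6): print(v,im[v,206:230].sum(1)//3)
E
```

```text
[ 0.6602 -0.1882  0.0771]
[[-0.29, 0.39], [0.51, 0.19], [-0.03, 0.07], [-0.86, -0.61], [-0.11, -0.12], [0.56, -0.78], [0.07, 0.46], [0.41, 0.08], [-0.22, 0.16]]
[ 0.6602 -0.1882  0.0771  0.0764]
[[-0.19, 0.25], [0.38, 0.06], [0.04, -0.0], [-0.97, -0.68], [-0.03, 0.0], [0.46, -0.65], [0.15, 0.61], [0.31, 0.23], [-0.24, 0.07]]
[ 0.6603 -0.1882  0.0772  0.0763  0.4349]
[[-0.15, 0.25], [0.32, 0.04], [0.07, 0.01], [-1.01, -0.67], [-0.02, -0.01], [0.45, -0.67], [0.15, 0.58], [0.31, 0.19], [-0.26, 0.13]]
152 [213 214 210 179 140 134 102  54  28  26  24  25  26  31  38  44  81 181
 215 218 218 218 217 218]
158 [220 220 217 180 116  60  28  28  28  30  32  28  18  13  22  33  71 185
 220 222 223 223 223 219]
164 [216 217 214 179 139  87  32  25  27  28  31  30  26  61 161 196 213 219
 220 221 221 220 221 221]
170 [215 215 215 212 173 104  48  26  25  27  30  29  24  45 146 188 210 218
 218 218 218 218 218 218]
176 [211 213 211 208 168 116  64  28  25  27  25  29  27  31  92 168 205 215
 214 215 215 214 214 214]
182 [214 214 213 210 172 135  85  39  25  25  27  29  29  20  18  30  35  63
 156 204 215 216 216 217]
188 [213 212 212 212 212 208 158  75  29  21  27  27  29  24  14  13  25  50
 115 191 211 213 214 214]
```

```bash
cat >> fit.py <<'E'
def go(P,R,s=None):
    s=s or r.sense();Rc=s['tcp_rot']
    print('tool delta mm',((Rc.T@(np.array(P)-s['eef_pos']))*1e3).round(1),'rotvec',Ro.from_matrix(Rc.T@R).as_rotvec().round(4))
E
python3 - <<'E'
from fit import *
p,im=load('w1.png')
print(onz(p,(211.6,170),.041),onz(p,(219.3,170),.041), onz(p,(211,158),.041),onz(p,(213.5,185),.041))
a=.068;R=np.array([[-np.sin(a),np.cos(a),0],[np.cos(a),np.sin(a),0],[0,0,-1]])
go([.4883,-.1956,.035],R)
E
```

```text
[ 0.48247007 -0.1887636   0.041     ] [ 0.49413113 -0.18818477  0.041     ] [ 0.48141568 -0.17056982  0.041     ] [ 0.48556269 -0.21198512  0.041     ]
tool delta mm [  83.8 -149.4  209.6] rotvec [ 0.0013 -0.0009 -0.008 ]
```

```bash
python3 -m handwheel '{"delta_pos":[[0.028,-0.05,0],[0.028,-0.05,0],[0.028,-0.05,0],[0,0,0.05],[0,0,0.05],[0,0,0.05],[0,0,0.03],[0,0,0.03],[0,0,0]],"twist":[[0,0,-0.003],[0,0,-0.003],[0,0,-0.002],[0,0,0],[0,0,0],[0,0,0],[0,0,0],[0,0,0],[0,0,0]]}'
python3 - <<'E'
from fit import *
s=r.sense();print(s['ft_force'])
a=.068;R=np.array([[-np.sin(a),np.cos(a),0],[np.cos(a),np.sin(a),0],[0,0,-1]])
go([.4883,-.1956,.035],R)
E
```

```text
time: 5.0
eef_pos: [0.4864, -0.1962, 0.0337]
tcp_rot: [[-0.068, 0.998, -0.001], [0.998, 0.068, 0.002], [0.002, -0.001, -1.0]]
ft_force: [-0.1, -0.2, -0.1]
opening: 0.0884
finger_force: 0.0
[-0.09227592 -0.21196349 -0.12692991]
tool delta mm [ 0.4  1.9 -1.3] rotvec [-0.001  -0.0017 -0.0004]
```

```bash
python3 -m handwheel '{"delta_pos":[[0,0.002,-0.001],[0,0,0],[0,0,0],[0,0,0],[0,0,0]],"twist":[[0,0,0],[0,0,0],[0,0,0],[0,0,0],[0,0,0]]}' 255 45
python3 -m handwheel '{"delta_pos":[[0,0,0],[0,0,-0.005],[0,0,-0.04],[0,0,-0.055],[0,0,-0.055],[0,0,-0.055],[0,0,-0.02],[0,0,0]],"twist":[[0,0,0],[0,0,0],[0,0,0],[0,0,0],[0,0,0],[0,0,0],[0,0,0],[0,0,0]]}'
```

```text
time: 5.62
eef_pos: [0.4889, -0.1977, 0.0349]
tcp_rot: [[-0.066, 0.998, 0.0], [0.998, 0.066, -0.0], [-0.0, 0.0, -1.0]]
ft_force: [0.6, -0.1, -0.4]
opening: 0.0402
finger_force: 0.0
time: 6.62
eef_pos: [0.4896, -0.1979, 0.2662]
tcp_rot: [[-0.066, 0.998, 0.003], [0.998, 0.066, -0.0], [-0.0, 0.003, -1.0]]
ft_force: [0.4, 0.1, -1.6]
opening: 0.0004
finger_force: 0.0
```

```bash
python3 -m handwheel '{"delta_pos":[[0,0,0.02],[0.001,-0.001,0.05],[0.001,0,0.055],[0,0,0.055],[0,0,0.03],[0,0,0.021],[0,0,0]],"twist":[[0,0,0],[0,0,0],[0,0,0],[0,0,0],[0,0,0],[0,0,0],[0,0,0]]}' 110 45
python3 -m handwheel '{"delta_pos":[[0,0,0],[0,0,0],[0,0,0],[0,0,0],[0,0,0],[0,0,0]],"twist":[[0,0,0],[0,0,0],[0,0,0],[0,0,0],[0,0,0],[0,0,0]]}' 255 45
```

```text
time: 7.5
eef_pos: [0.4853, -0.1952, 0.0313]
tcp_rot: [[-0.065, 0.998, -0.005], [0.998, 0.065, 0.001], [0.002, -0.005, -1.0]]
ft_force: [-0.2, 0.1, -0.0]
opening: 0.0499
finger_force: 0.0
time: 8.25
eef_pos: [0.488, -0.1958, 0.0341]
tcp_rot: [[-0.066, 0.998, 0.001], [0.998, 0.066, 0.0], [0.0, 0.001, -1.0]]
ft_force: [-0.5, 0.6, 6.5]
opening: 0.0114
finger_force: 45.0
```

```bash
python3 -m handwheel '{"delta_pos":[[0,0,-0.01],[0,0,-0.04],[0,0,-0.05],[0,0,-0.05],[0,0,-0.05],[0,0,-0.03],[0,0,0]],"twist":[[0,0,0],[0,0,0],[0,0,0],[0,0,0],[0,0,0],[0,0,0],[0,0,0]]}'
cat >> fit.py <<'E'
def target(y,z,th,x=0,off=(0,0,0)):
    """TCP pose so the plate's plain edge (underside corner) is at seat (x,y,z) mm with extra tilt th deg; off=TCP in plate frame minus bar centre (mm)"""
    q=np.load('seat.npy');S=seatR(q[2]);P=S@Ro.from_euler('x',-th,degrees=True).as_matrix()
    c=np.array([q[0],q[1],.077])+S@np.array([x,y,z])/1e3+P@(np.array([0,-58,35])+off)/1e3
    return c,P@np.diag([1,-1,-1])
E
python3 - <<'E'
from fit import *
s=r.sense();print(s['ft_force'],s['opening'])
for a in [(40,45,20),(44,8,20),(44,-5,20),(57.5,-7,20)]:
    P,R=target(*a);print(a,P.round(4));go(P,R,s)
snap('wrist','w3.png')
E
```

```text
time: 9.12
eef_pos: [0.4885, -0.1962, 0.2656]
tcp_rot: [[-0.066, 0.998, 0.004], [0.998, 0.066, -0.0], [-0.001, 0.004, -1.0]]
ft_force: [0.1, 0.2, -2.5]
opening: 0.0107
finger_force: 45.0
[ 0.08475688  0.16570925 -2.52317142] 0.010738429960864122
(40, 45, 20) [ 0.6572 -0.1493  0.1666]
tool delta mm [ 35.7 171.   99.6] rotvec [-0.6128 -0.6119  1.4704]
(44, 8, 20) [ 0.6581 -0.1613  0.1314]
tool delta mm [ 23.7 171.  134.8] rotvec [-0.6128 -0.6119  1.4704]
(44, -5, 20) [ 0.6586 -0.1668  0.1196]
tool delta mm [ 18.2 171.  146.6] rotvec [-0.6128 -0.6119  1.4704]
(57.5, -7, 20) [ 0.6577 -0.1554  0.1121]
tool delta mm [ 29.6 170.9 154.1] rotvec [-0.6128 -0.6119  1.4704]
```

```bash
python3 -m handwheel '{"delta_pos":[[0,0,0],[0,0,0],[0,0,0],[0,0,0],[0,0,0],[0,0,0],[0,0,0],[0,0,0],[0,0,0]],"twist":[[0,0,0.173],[0,0,0.173],[0,0,0.173],[0,0,0.173],[0,0,0.173],[0,0,0.173],[0,0,0.173],[0,0,0.173],[0,0,0.173]]}'
python3 -m handwheel '{"delta_pos":[[0.034,0,0],[0.034,0,0],[0.034,0,0],[0.034,0,0],[0.034,0,0],[0,0,0]],"twist":[[-0.157,0,0],[-0.157,0,0],[-0.157,0,0],[-0.157,0,0],[-0.157,0,0],[0,0,0]]}'
python3 - <<'E'
from fit import *
s=r.sense();print(s['ft_force'],s['opening'],s['joint_pos'].round(2))
P,R=target(40,45,20);print(P.round(4));go(P,R,s)
snap('wrist','w4.png')
E
```

```text
time: 10.3
eef_pos: [0.4865, -0.1953, 0.2618]
tcp_rot: [[0.997, 0.074, -0.003], [0.074, -0.997, 0.0], [-0.003, -0.001, -1.0]]
ft_force: [0.1, -0.7, -3.3]
opening: 0.0113
finger_force: 45.0
time: 11.05
eef_pos: [0.6589, -0.1778, 0.2573]
tcp_rot: [[0.996, 0.068, 0.056], [0.087, -0.703, -0.706], [-0.008, 0.708, -0.706]]
ft_force: [-0.9, -0.4, -2.8]
opening: 0.011
finger_force: 45.0
[-0.91615012 -0.44604694 -2.76886577] 0.010987951820312968 [-0.84  1.02  1.23  1.67 -0.21  0.82 -1.29]
[ 0.6572 -0.1493  0.1666]
tool delta mm [  1.6 -84.3  43.8] rotvec [ 0.0019 -0.0014  0.0134]
```

View pics/w4.png

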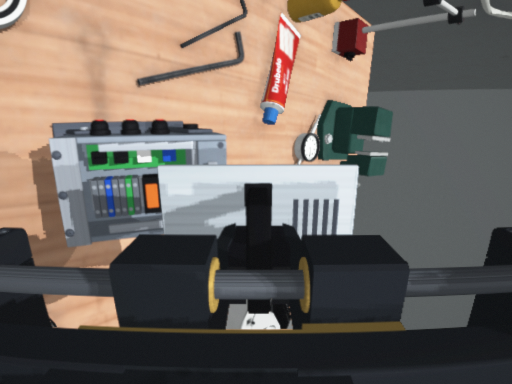

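```bash
python3 - <<'E'
from fit import *
p,im=load('w4.png');g=im.sum(2)//3
def edge(a,b,n=25):   # strongest gradient along segment
    t=np.linspace(0,1,200);pts=np.outer(1-t,a)+np.outer(t,b)
    v=cv2.remap(cv2.GaussianBlur(g.astype(np.float32),(0,0),.7),pts[:,:1].astype(np.float32),pts[:,1:].astype(np.float32),1)[:,0]
    return pts[np.argmax(abs(np.gradient(v)))]
V=p['view']
def tool(uv,z):
    # camera pose in tool frame (fixed)
    A=np.array([[.001,.964,.264],[1,-.001,0],[0,.264,-.964]]);o=np.array([.06816,-.0002,-.1274])
    q=dict(p);q['view']=np.eye(4);_,d=ray(q,uv);d=A@d;return (o+d*(z-o[2])/d[2])*1e3
for nm,segs in dict(top=[((u,158),(u,174)) for u in (175,200,230,290,320,340)],left=[((150,v),(168,v)) for v in (172,185,200,220,230)],right=[((348,v),(366,v)) for v in (172,185,200,215,228)]).items():
    for a,b in segs:
        e=edge(a,b);print(nm,e.round(1),tool(e,.0309)[:2].round(1))
E
```

```text
top [175.  164.6] [ 41.8 -48.6]
top [200.  165.2] [ 41.4 -34. ]
top [230.  165.7] [ 41.1 -16.7]
top [290.  165.2] [41.4 17.7]
top [320. 158.] [45.6 34.8]
top [340.  164.6] [41.9 46.7]
left [157.1 172. ] [ 37.5 -59.5]
left [158.9 185. ] [ 29.7 -59.1]
left [160.1 200. ] [ 20.4 -59.2]
left [162.1 220. ] [  7.7 -59.2]
left [163.8 230. ] [  1.1 -58.8]
right [358.1 172. ] [37.6 57.7]
right [356.9 185. ] [29.8 57.7]
right [355.1 200. ] [20.5 57.5]
right [354.3 215. ] [11.  57.9]
right [352.2 228. ] [ 2.5 57.4]
```

```bash
python3 -m handwheel '{"delta_pos":[[0,-0.028,0.0145],[0,-0.028,0.0145],[0.001,-0.028,0.0145],[0,0,0],[0,0,0]],"twist":[[0,0,0.004],[0,0,0.004],[0,0,0.005],[0,0,0],[0,0,0]]}'
python3 - <<'E'
from fit import *
s=r.sense();print(s['ft_force'],s['opening'],s['joint_pos'].round(2))
for a in [(40,45,20),(44,10,20),(44,-5,20),(57.5,-7,20)]:
    P,R=target(*a,off=(0,0,-.9));go(P,R,s)
im,p=snap('wrist','w5.png')
cv2.imwrite('pics/w5c.png',cv2.resize(im[90:260,20:290][:,:,::-1],None,fx=2.9,fy=2.9,interpolation=2))
E
```

```text
time: 11.72
eef_pos: [0.6558, -0.1552, 0.1752]
tcp_rot: [[0.998, 0.041, 0.056], [0.069, -0.706, -0.705], [0.01, 0.707, -0.707]]
ft_force: [0.3, -0.9, -2.2]
opening: 0.0113
finger_force: 45.0
[ 0.29299034 -0.8689128  -2.17033133] 0.011321635719651339 [-0.85  1.13  1.16  1.71 -0.28  0.75 -1.38]
tool delta mm [  1.8 -10.1   3. ] rotvec [-0.0001 -0.0013 -0.0132]
tool delta mm [  1.5 -25.9  34.5] rotvec [-0.0001 -0.0013 -0.0132]
tool delta mm [  1.4 -31.   48.6] rotvec [-0.0001 -0.0013 -0.0132]
tool delta mm [  1.3 -44.4  45.8] rotvec [-0.0001 -0.0013 -0.0132]
```

View pics/w5c.png

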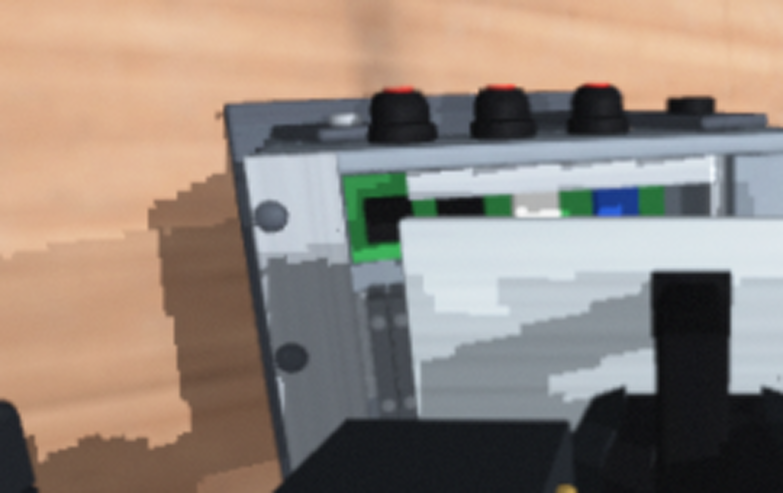

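```bash
python3 - <<'E'
from fit import *
p,im=load('w5.png');q=np.load('seat.npy');S=seatR(q[2]);o=np.array([q[0],q[1],.077])
c=lambda u:(np.array(proj(p,u))+.5-[20,90])*2.9
for x in [(50.5,46,10),(50.5,67,10),(44.5,-60,5),(50.5,-60,5),(0,46,10),(20,46,10),(0,67,10)]: print(x,c(o+S@np.array(x)/1e3).round(0))
pt=[((336,155),(50.5,46,10)),((243,155),(50.5,67,10))]
for uv,x in pt:
    u=np.array(uv)/2.9+[20,90]-.5;O,d=ray(p,u);Ol=S.T@(O-o)*1e3;dl=S.T@d
    print('seen at seat',(Ol+dl*(x[2]-Ol[2])/dl[2]).round(1),'vs',x)
# plate plain edge in seat coordinates via camera: points on left plate edge, top face
s=r.sense();R=s['tcp_rot'];t=s['eef_pos']
for uv in [(400,222),(418,415)]:
    u=np.array(uv)/2.9+[20,90]-.5;O,d=ray(p,u);Ol=R.T@(O-t)*1e3;dl=R.T@d
    X=Ol+dl*(30.9-Ol[2])/dl[2];print('plate edge tool',X.round(1),'seat',(S.T@(R@X/1e3+t-o)*1e3).round(1))
P=S.T@(t+R@np.array([0,-.058,.0359])-o)*1e3;print('nominal edge underside mid in seat',P.round(1))
E
```

```text
(50.5, 46, 10) [336. 152.]
(50.5, 67, 10) [242. 157.]
(44.5, -60, 5) [732. 155.]
(50.5, -60, 5) [732. 134.]
(0, 46, 10) [360. 350.]
(20, 46, 10) [350. 275.]
(0, 67, 10) [273. 360.]
seen at seat [49.8 46.  10. ] vs (50.5, 46, 10)
seen at seat [51.  66.8 10. ] vs (50.5, 67, 10)
plate edge tool [ 40.  -58.4  30.9] seat [39.3 32.4 54.7]
plate edge tool [ -1.6 -58.5  30.9] seat [-2.3 33.  54.4]
nominal edge underside mid in seat [-0.7 30.8 49.9]
```

```bash
python3 - <<'E'
from fit import *
s=r.sense();
for a in [(43,12,22)]:
    P,R=target(*a,x=.5,off=(0,0,-.9));go(P,R,s)
E
```

```text
tool delta mm [  1.6 -25.7  31.2] rotvec [-0.0349 -0.0017 -0.0137]
```

```bash
python3 -m handwheel '{"delta_pos":[[0,-0.006,0.008],[0.001,-0.007,0.008],[0.001,-0.006,0.008],[0,-0.007,0.007],[0,0,0]],"twist":[[-0.009,0,-0.004],[-0.009,0,-0.004],[-0.009,0,-0.003],[-0.009,0,-0.003],[0,0,0]]}'
python3 - <<'E'
from fit import *
s=r.sense();print(s['ft_force'],s['joint_pos'].round(2))
for a in [(43,12,22),(43,-2,22),(50,-5,22),(57.5,-7,22)]:
    P,R=target(*a,x=.5,off=(0,0,-.9));go(P,R,s)
E
```

```text
time: 12.4
eef_pos: [0.6585, -0.1575, 0.1325]
tcp_rot: [[0.997, 0.056, 0.057], [0.08, -0.678, -0.73], [-0.002, 0.732, -0.681]]
ft_force: [-0.0, -0.7, -3.2]
opening: 0.0108
finger_force: 45.0
[-0.03013308 -0.6663511  -3.20275402] [-0.84  1.21  1.12  1.7  -0.29  0.7  -1.41]
tool delta mm [-0.1  3.  -1. ] rotvec [ 0.0017 -0.001   0.004 ]
tool delta mm [-0.1 -2.3 12. ] rotvec [ 0.0017 -0.001   0.004 ]
tool delta mm [-0.1 -9.9 12.1] rotvec [ 0.0017 -0.001   0.004 ]
tool delta mm [ -0.1 -17.6  11.2] rotvec [ 0.0017 -0.001   0.004 ]
```

```bash
python3 -m handwheel '{"delta_pos":[[0,0.001,0],[0,-0.001,0.004],[0,-0.001,0.004],[0,-0.001,0.004],[0,0,0]],"twist":[[0.001,0,0.002],[0,0,0.002],[0,0,0],[0,0,0],[0,0,0]]}'
python3 - <<'E'
from fit import *
s=r.sense();print(s['ft_force'],s['joint_pos'].round(2))
for a in [(43,-2,22),(50,-5,22),(57.5,-7,22)]:
    P,R=target(*a,x=.5,off=(0,0,-.9));go(P,R,s)
E
```

```text
time: 13.02
eef_pos: [0.659, -0.1651, 0.1233]
tcp_rot: [[0.997, 0.052, 0.057], [0.077, -0.68, -0.729], [0.001, 0.731, -0.682]]
ft_force: [-0.2, -0.8, -2.6]
opening: 0.0106
finger_force: 45.0
[-0.15355589 -0.82405405 -2.58225927] [-0.83  1.22  1.11  1.7  -0.3   0.68 -1.41]
tool delta mm [-0.1 -0.7  0.2] rotvec [-0.0003 -0.0011 -0.001 ]
tool delta mm [-0.1 -8.3  0.3] rotvec [-0.0003 -0.0011 -0.001 ]
tool delta mm [ -0.1 -16.   -0.6] rotvec [-0.0003 -0.0011 -0.001 ]
```

```bash
python3 -m handwheel '{"delta_pos":[[0,-0.004,0],[0,-0.004,0],[0,-0.004,0],[0,-0.003,0],[0,0,0]],"twist":[[0,0,0],[0,0,0],[0,0,0],[0,0,0],[0,0,0]]}'
python3 - <<'E'
from fit import *
s=r.sense();print(s['ft_force'],s['joint_pos'].round(2))
for a in [(57.5,-7,22),(57.8,-3.5,11),(58,0.5,2),(58,0,0)]:
    P,R=target(*a,x=.5,off=(0,0,-.9));go(P,R,s)
im,p=snap('wrist','w6.png')
cv2.imwrite('pics/w6c.png',cv2.resize(im[90:260,20:290][:,:,::-1],None,fx=2.9,fy=2.9,interpolation=2))
E
```

```text
time: 13.65
eef_pos: [0.6585, -0.1543, 0.1124]
tcp_rot: [[0.997, 0.052, 0.058], [0.078, -0.68, -0.729], [0.002, 0.731, -0.682]]
ft_force: [-0.6, 0.2, -2.2]
opening: 0.0109
finger_force: 45.0
[-0.56050699  0.17210793 -2.16324447] [-0.84  1.24  1.11  1.7  -0.31  0.68 -1.43]
tool delta mm [-0.4 -0.7 -0.2] rotvec [-0.0003 -0.0019 -0.0006]
tool delta mm [-0.5  5.8  8.2] rotvec [ 0.1917 -0.0019 -0.0005]
tool delta mm [-0.5  9.8 14.6] rotvec [ 3.487e-01 -1.900e-03 -3.000e-04]
tool delta mm [-0.5 10.  17.4] rotvec [ 3.836e-01 -2.000e-03 -3.000e-04]
```

View pics/w6c.png

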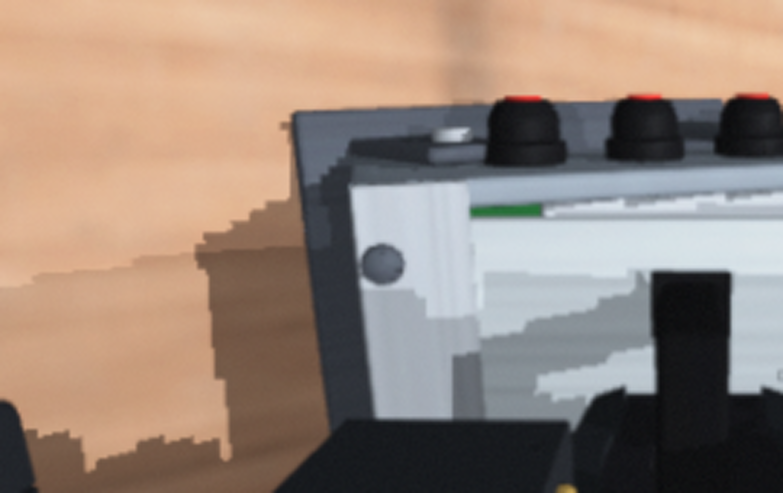

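```bash
python3 -m handwheel '{"delta_pos":[[0,0.002,0.0027],[0,0.002,0.0027],[-0.0005,0.002,0.0025],[0,0,0]],"twist":[[0.064,0,0],[0.064,0,0],[0.064,0,0],[0,0,0]]}'
python3 - <<'E'
from fit import *
s=r.sense();print(s['ft_force'],s['joint_pos'].round(2))
for a in [(57.8,-3.5,11),(58,-1,4),(58,0.2,1),(58,0,0)]:
    P,R=target(*a,x=.5,off=(0,0,-.9));go(P,R,s)
E
```

```text
time: 14.2
eef_pos: [0.6585, -0.1666, 0.1126]
tcp_rot: [[0.997, 0.058, 0.047], [0.074, -0.807, -0.586], [0.004, 0.588, -0.809]]
ft_force: [-0.2, 0.9, -3.2]
opening: 0.0109
finger_force: 45.0
[-0.24817022  0.88930351 -3.22208404] [-0.71  1.09  1.01  1.7  -0.35  0.68 -1.3 ]
tool delta mm [ 0.6 -2.8 -0.1] rotvec [ 0.     -0.0015 -0.0047]
tool delta mm [0.6 1.2 4.7] rotvec [ 0.1222 -0.0018 -0.0046]
tool delta mm [0.6 2.8 6.8] rotvec [ 0.1746 -0.0019 -0.0046]
tool delta mm [0.6 3.1 8.1] rotvec [ 0.192  -0.002  -0.0046]
```

```bash
python3 -m handwheel '{"delta_pos":[[0.0006,-0.001,0.0016],[0,0,0.0016],[0,0.001,0.0015],[0,0,0],[0,0,0]],"twist":[[0.04,0,-0.004],[0.041,0,0],[0.041,0,0],[0,0,0],[0,0,0]]}'
python3 - <<'E'
from fit import *
s=r.sense();print(s['ft_force'],s['joint_pos'].round(2))
for a in [(58,-1,4),(58,0.2,1),(58,0,0)]:
    P,R=target(*a,x=.5,off=(0,0,-.9));go(P,R,s)
E
```

```text
time: 14.82
eef_pos: [0.6595, -0.1689, 0.1083]
tcp_rot: [[0.997, 0.069, 0.039], [0.079, -0.871, -0.485], [0.0, 0.486, -0.874]]
ft_force: [-2.8, -6.7, 5.6]
opening: 0.0111
finger_force: 45.0
[-2.83885388 -6.70133846  5.60411932] [-0.62  1.01  0.93  1.69 -0.38  0.69 -1.21]
tool delta mm [-0.3  1.8 -0.4] rotvec [ 0.0018 -0.0014  0.002 ]
tool delta mm [-0.3  3.6  1.5] rotvec [ 0.0541 -0.0014  0.002 ]
tool delta mm [-0.3  4.1  2.7] rotvec [ 0.0716 -0.0013  0.002 ]
```

```bash
python3 -m handwheel '{"delta_pos":[[0,0.0018,0],[0,0.0008,0.0007],[0,0.0008,0.0008],[0,0,0],[0,0,0]],"twist":[[0,0,0],[0.027,0,0],[0.027,0,0],[0,0,0],[0,0,0]]}'
python3 - <<'E'
from fit import *
s=r.sense();print(s['ft_force'],s['torque'],s['joint_pos'].round(2))
for a in [(58,0.2,1),(58,0,0)]:
    P,R=target(*a,x=.5,off=(0,0,-.9));go(P,R,s)
E
```

```text
time: 15.45
eef_pos: [0.6599, -0.171, 0.1076]
tcp_rot: [[0.997, 0.073, 0.035], [0.081, -0.896, -0.436], [-0.0, 0.437, -0.899]]
ft_force: [-2.1, -5.8, 2.7]
opening: 0.0111
finger_force: 45.0
[-2.10484121 -5.77925975  2.65966908] [-0.74598728  0.48766092 -0.2939149 ] [-0.57  0.98  0.89  1.68 -0.4   0.7  -1.17]
tool delta mm [-0.5  2.  -0.3] rotvec [-0.0011 -0.0014  0.0034]
tool delta mm [-0.5  2.6  1. ] rotvec [ 0.0164 -0.0014  0.0034]
```

```bash
python3 -m handwheel '{"delta_pos":[[0,0.001,0],[0,0.001,0],[0,0.0006,0.0005],[0,0,0.0005],[0,0,0],[0,0,0]],"twist":[[0,0,0.001],[0,0,0.001],[0.008,0,0],[0.008,0,0],[0,0,0],[0,0,0]]}'
python3 - <<'E'
from fit import *
s=r.sense();print(s['ft_force'],s['torque'],s['joint_pos'].round(2))
for a in [(58,0,0)]:
    P,R=target(*a,x=.5,off=(0,0,-.9));go(P,R,s)
E
```

```text
time: 16.2
eef_pos: [0.6605, -0.1722, 0.1073]
tcp_rot: [[0.997, 0.072, 0.034], [0.08, -0.904, -0.42], [0.001, 0.421, -0.907]]
ft_force: [-1.0, 3.5, -0.1]
opening: 0.0101
finger_force: 45.0
[-0.95673528  3.52563521 -0.12106732] [ 1.03039479  0.39840184 -0.05548186] [-0.56  0.97  0.88  1.67 -0.4   0.71 -1.16]
tool delta mm [-1.   1.6  0.1] rotvec [-0.0017 -0.002   0.0023]
```

```bash
python3 -m handwheel '{"delta_pos":[[0,0,0],[0,0,0],[0,0,0],[0,0,0]],"twist":[[0,0,0],[0,0,0],[0,0,0],[0,0,0]]}' 165 20
python3 -m handwheel '{"delta_pos":[[0,0,-0.015],[0,0,-0.025],[0,0,-0.03],[0,0,-0.03],[0,0,0],[0,0,0]],"twist":[[0,0,0],[0,0,0],[0,0,0],[0,0,0],[0,0,0],[0,0,0]]}'
python3 - <<'E'
from fit import *
im,p=snap('wrist','w7.png')
cv2.imwrite('pics/w7c.png',cv2.resize(im[60:260,70:370][:,:,::-1],None,fx=2.6,fy=2.6,interpolation=2))
E
```

```text
time: 16.7
eef_pos: [0.6602, -0.1736, 0.1078]
tcp_rot: [[0.997, 0.071, 0.034], [0.079, -0.904, -0.421], [0.001, 0.423, -0.906]]
ft_force: [0.1, 0.7, -0.1]
opening: 0.0312
finger_force: 0.0
time: 17.45
eef_pos: [0.6564, -0.1312, 0.1979]
tcp_rot: [[0.997, 0.072, 0.033], [0.079, -0.904, -0.421], [0.0, 0.422, -0.907]]
ft_force: [0.1, -0.6, -0.6]
opening: 0.0313
finger_force: 0.0
```

View pics/w7c.png

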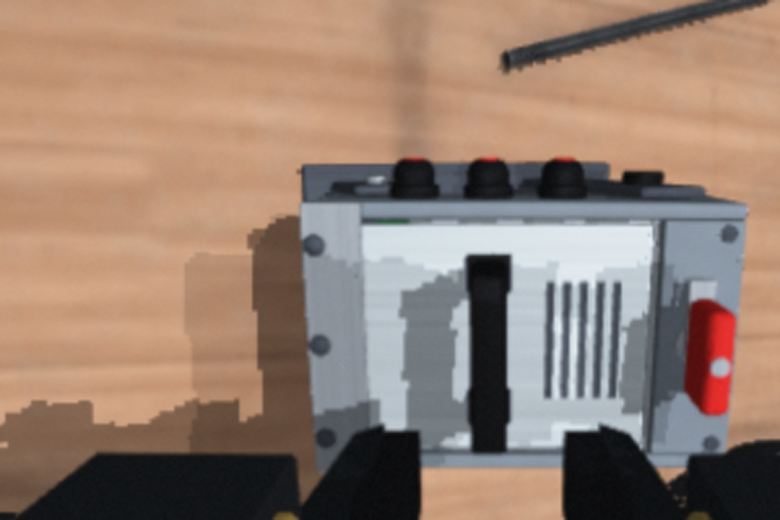

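```bash
python3 - <<'E'
from fit import *
p,im=load('w7.png');q=np.load('seat.npy');S=seatR(q[2]);o=np.array([q[0],q[1],.077])
def sc(u,z):
    O,d=ray(p,u);O=S.T@(O-o)*1e3;d=S.T@d;return (O+d*(z-O[2])/d[2]).round(1)
full=lambda c:np.array(c)/2.6+[70,60]-.5
for c,z in [((654,224),5),((645,448),5),((366,224),5),((520,223),5),((720,368),36),((470,300),41),((510,300),41),((713,302),36),((712,412),36),((662,222),5),((745,205),5)]: print(c,z,sc(full(c),z))
im=im[:,:,::-1];m=cv2.inRange(im,(0,0,110),(70,70,255));n,l,st,ce=cv2.connectedComponentsWithStats(m)
k=[i for i in range(1,n) if st[i,4]>200];print(st[k],ce[k])
for i in k:
    ys,xs=np.where(l==i);pts=np.array([sc((x,y),36) for x,y in zip(xs,ys)])[:,:2].astype(np.float32);print(cv2.minAreaRect(pts))
R=S@np.diag([1,-1,-1]);P=o+S@np.array([0,-74,30])/1e3;s=r.sense();go(P,R,s);go(o+S@np.array([0,-74,100])/1e3,R,s);print(s['joint_pos'].round(2))
E
```

```text
(654, 224) 5 [ 43.1 -56.6   5. ]
(645, 448) 5 [-41.9 -58.3   5. ]
(366, 224) 5 [42.8 44.9  5. ]
(520, 223) 5 [43.2 -9.3  5. ]
(720, 368) 36 [ -0.4 -74.2  36. ]
(470, 300) 41 [22.9  7.3 41. ]
(510, 300) 41 [22.9 -5.1 41. ]
(713, 302) 36 [ 21.5 -70.1  36. ]
(712, 412) 36 [-15.7 -72.9  36. ]
(662, 222) 5 [ 43.8 -59.4   5. ]
(745, 205) 5 [ 50.1 -88.5   5. ]
[[ 395   20   41   86 1001]
 [ 339  175   13   44  333]] [[413.65734266  66.51648352]
 [345.44744745 197.38738739]]
((111.5229263305664, -119.59244537353516), (20.109254837036133, 62.492801666259766), 80.5731430053711)
((3.2943572998046875, -72.98975372314453), (38.7983512878418, 9.958512306213379), 5.725564956665039)
tool delta mm [ -0.4  74.6 103.2] rotvec [-0.0005 -0.0001  0.0015]
tool delta mm [-0.4 74.5 33.2] rotvec [-0.0005 -0.0001  0.0015]
[-0.68  0.86  0.98  1.66 -0.34  0.86 -1.21]
```

```bash
python3 -m handwheel '{"delta_pos":[[0,0.025,0],[0,0.025,0],[0,0.0245,0],[0,0,0.03],[0,0,0.03],[0,0,0],[0,0,0]],"twist":[[0,0,-0.033],[0,0,-0.033],[0,0,-0.033],[0,0,0],[0,0,0],[0,0,0],[0,0,0]]}'
python3 - <<'E'
from fit import *
q=np.load('seat.npy');S=seatR(q[2]);o=np.array([q[0],q[1],.077])
R=S@Ro.from_euler('z',.1).as_matrix()@np.diag([1,-1,-1]);P=o+S@np.array([-.2,-74,30])/1e3;go(P,R);print(r.sense()['ft_force'])
E
```

```text
time: 18.38
eef_pos: [0.6667, -0.2237, 0.1758]
tcp_rot: [[0.985, 0.169, 0.034], [0.168, -0.891, -0.421], [-0.041, 0.421, -0.906]]
ft_force: [0.9, -0.2, -0.5]
opening: 0.0312
finger_force: 0.0
tool delta mm [-4.  -0.7 44.4] rotvec [ 0.0002 -0.0016  0.0005]
[ 0.88289891 -0.17048835 -0.48554231]
```

```bash
python3 -m handwheel '{"delta_pos":[[-0.004,-0.0007,0.01],[0,0,0.014],[0,0,0.012],[0,0,0.008],[0,0,0],[0,0,0]],"twist":[[0,0,0],[0,0,0],[0,0,0],[0,0,0],[0,0,0],[0,0,0]]}'
python3 - <<'E'
from fit import *
q=np.load('seat.npy');S=seatR(q[2]);o=np.array([q[0],q[1],.077])
R=S@Ro.from_euler('z',.1).as_matrix()@np.diag([1,-1,-1]);P=o+S@np.array([-.2,-74,30])/1e3;go(P,R);print(r.sense()['ft_force'])
E
```

```text
time: 19.12
eef_pos: [0.6643, -0.2422, 0.1356]
tcp_rot: [[0.985, 0.17, 0.034], [0.168, -0.891, -0.421], [-0.041, 0.421, -0.906]]
ft_force: [0.3, -0.1, 0.5]
opening: 0.0312
finger_force: 0.0
tool delta mm [-0.1  0.1  0.2] rotvec [ 0.     -0.0019  0.0005]
[ 0.26904294 -0.14692207  0.53764796]
```

Close on the wing (with time to close), then turn.

```bash
python3 -m handwheel '{"delta_pos":[[0,0,0],[0,0,0],[0,0,0],[0,0,0]],"twist":[[0,0,0],[0,0,0],[0,0,0],[0,0,0]]}' 255 20
python3 -m handwheel '{"delta_pos":[[0,0,0],[0,0,0],[0,0,0],[0,0,0],[0,0,0]],"twist":[[0,0,-0.1],[0,0,-0.15],[0,0,-0.15],[0,0,-0.15],[0,0,-0.15]]}'
python3 -c "
from fit import *
q=np.load('seat.npy');S=seatR(q[2]);o=np.array([q[0],q[1],.077])
R=S@Ro.from_euler('z',1.57).as_matrix()@np.diag([1,-1,-1]);P=o+S@np.array([-.2,-74,30])/1e3;go(P,R);s=r.sense();print(s['ft_force'],s['torque'],s['joint_pos'].round(2))"
```

```text
time: 19.62
eef_pos: [0.6642, -0.2423, 0.1357]
tcp_rot: [[0.985, 0.169, 0.034], [0.168, -0.891, -0.421], [-0.041, 0.421, -0.906]]
ft_force: [-0.5, 1.0, 2.5]
opening: 0.0098
finger_force: 20.0
time: 20.25
eef_pos: [0.6644, -0.2425, 0.1358]
tcp_rot: [[0.641, 0.767, 0.035], [0.705, -0.57, -0.421], [-0.303, 0.295, -0.906]]
ft_force: [1.0, -0.3, 0.8]
opening: 0.0098
finger_force: 20.0
tool delta mm [ 0.1 -0.3  0.3] rotvec [ 2.400e-03 -6.000e-04 -7.649e-01]
[ 0.99818813 -0.30279374  0.84396079] [0.09892589 0.04582236 0.00251693] [-0.35  0.86  0.7   1.63 -0.13  0.7  -0.46]
```

```bash
python3 -m handwheel '{"delta_pos":[[0,0,0],[0,0,0],[0,0,0],[0,0,0],[0,0,0],[0,0,0],[0,0,0]],"twist":[[0,0,-0.15],[0,0,-0.15],[0,0,-0.15],[0,0,-0.15],[0,0,-0.12],[0,0,-0.08],[0,0,0]]}'
python3 -c "
from fit import *
q=np.load('seat.npy');S=seatR(q[2]);o=np.array([q[0],q[1],.077])
R=S@Ro.from_euler('z',1.57).as_matrix()@np.diag([1,-1,-1]);P=o+S@np.array([-.2,-74,30])/1e3;go(P,R);s=r.sense();print(s['ft_force'],s['torque'],s['joint_pos'].round(2))"
```

```text
time: 21.12
eef_pos: [0.6647, -0.2426, 0.1359]
tcp_rot: [[-0.098, 0.995, 0.036], [0.901, 0.104, -0.421], [-0.423, -0.009, -0.906]]
ft_force: [2.4, -1.7, 1.1]
opening: 0.0096
finger_force: 20.0
tool delta mm [ 0.4 -0.4  0.3] rotvec [0.0032 0.     0.0289]
[ 2.37981138 -1.71238299  1.10462326] [-0.00467173 -0.45439163 -0.00872191] [-0.23  0.79  0.5   1.62  0.12  0.7   0.14]
```

```bash
python3 -m handwheel '{"delta_pos":[[0,0,0],[0,0,0]],"twist":[[0,0,-0.03],[0,0,0]]}'
python3 -c "
from fit import *
s=r.sense();print(s['torque'])"
python3 -m handwheel '{"delta_pos":[[0,0,0],[0,0,0],[0,0,0],[0,0,0],[0,0,-0.015],[0,0,-0.03],[0,0,-0.04],[0,0,-0.04],[0,0,-0.04],[0,0,0]],"twist":[[0,0,0],[0,0,0],[0,0,0],[0,0,0],[0,0,0],[0,0,0],[0,0,0],[0,0,0],[0,0,0],[0,0,0]]}' 165 20
python3 - <<'E'
from fit import *
q=np.load('seat.npy');S=seatR(q[2]);o=np.array([q[0],q[1],.077])
for n in ('wrist','top'):
    im,p=snap(n,'f'+n+'.png')
    def sc(u,z):
        O,d=ray(p,u);O=S.T@(O-o)*1e3;d=S.T@d;return O+d*(z-O[2])/d[2]
    m=cv2.inRange(im[:,:,::-1],(0,0,110),(70,70,255));k,l,st,ce=cv2.connectedComponentsWithStats(m)
    for i in range(1,k):
        if st[i,4]>15:
            ys,xs=np.where(l==i);pts=np.array([sc((x,y),36) for x,y in zip(xs,ys)])[:,:2].astype(np.float32)
            if abs(pts.mean(0)-[0,-74]).max()<25: print(n,cv2.minAreaRect(pts))
    # bright plate region
    g=cv2.inRange(cv2.cvtColor(im,cv2.COLOR_RGB2HSV),(0,0,150),(180,60,255));ys,xs=np.where(g)
    pts=np.array([sc((x,y),5) for x,y in zip(xs,ys)]);w=pts[(abs(pts[:,0])<48)&(abs(pts[:,1])<58)];print(n,w.min(0).round(1),w.max(0).round(1),len(w))
E
```

```text
time: 21.38
eef_pos: [0.6647, -0.2426, 0.1359]
tcp_rot: [[-0.128, 0.991, 0.036], [0.897, 0.131, -0.422], [-0.422, -0.022, -0.906]]
ft_force: [3.7, -2.8, 1.3]
opening: 0.0106
finger_force: 20.0
[-0.20978947 -0.75199013  0.00376909]
time: 22.62
eef_pos: [0.6605, -0.171, 0.2889]
tcp_rot: [[-0.129, 0.991, 0.041], [0.898, 0.134, -0.42], [-0.422, -0.017, -0.907]]
ft_force: [-0.5, 0.4, -0.4]
opening: 0.0309
finger_force: 0.0
wrist ((-0.27466392517089844, -72.52639770507812), (8.533942222595215, 33.992435455322266), 3.094959259033203)
wrist [-48.  -57.9   5. ] [48. 58.  5.] 6373
top [-46.2 -58.    5. ] [48.  57.3  5. ] 333
```

```bash
python3 - <<'E'
from fit import *
q=np.load('seat.npy');S=seatR(q[2]);o=np.array([q[0],q[1],.077]);p,im=load('fwrist.png')
def sc(u,z):
    O,d=ray(p,u);O=S.T@(O-o)*1e3;d=S.T@d;return O+d*(z-O[2])/d[2]
m=(im.max(2)<55).astype(np.uint8);k,l,st,ce=cv2.connectedComponentsWithStats(m)
for i in range(1,k):
    if st[i,4]>60:
        ys,xs=np.where(l==i);P=np.array([sc((x,y),41) for x,y in zip(xs,ys)])[:,:2].astype(np.float32)
        if abs(P.mean(0)).max()<40: print(cv2.minAreaRect(P),st[i])
g=im.sum(2)//3
for x in (-30,30): 
    print([int(g[tuple(np.round(proj(p,o+S@np.array([x,y,5])/1e3)).astype(int)[::-1])]) for y in range(-66,-48,2)],[int(g[tuple(np.round(proj(p,o+S@np.array([xx,-40 if x<0 else 30,5])/1e3)).astype(int)[::-1])]) for xx in range(-50,-36,2)])
E
```

```text
((0.2877216339111328, 0.9396576881408691), (57.32410430908203, 12.66563606262207), 0.725674033164978) [232 102  59  16 678]
[138, 139, 137, 91, 116, 200, 211, 211, 212] [104, 142, 136, 147, 147, 204, 211]
[138, 136, 137, 89, 113, 167, 212, 212, 212] [117, 143, 126, 95, 104, 137, 140]
```

```bash
python3 -c "
from rig import r
print(r.sense()['time'],r.close_job())"
```

```text
the job is handed in; nothing more can be done
22.725 None
```

The cover plate is hooked under the keeper and lies flat in the opening, and the red catch is turned to its stop over it. I handed the job in at 22.7 s with the gripper clear. The first grasp missed and was redone, and I viewed 11 pictures, one over the limit of 10.

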